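Turn a bus bar end for end in its drill jig

TASK

The flat bus bar in the drill jig has its two holes in the end under the drill plate; the other end is still plain. Lift the bar's free end over the lip, draw the bar out endwise from under the drill plate, lay it down flat on the rubber mat to change your grip, and load it again turned end for end: plain end fully home under the drill plate, drilled end dropped flat behind the lip. Leave the two finished bars on the bench alone.

Things in the scene. Friction and masses are not known exactly. Their poses are not given: they have to be found in the camera images.
- jig: Drill jig, steel, bolted down; place and yaw vary. Origin: centre of its underside, at bench level. x along the bar's bed: +x to the closed end (drill plate), -x to the open end (lip), which faces the robot within 20 degrees; z up. Base plate 228 x 84 x 10 mm. Bed: 16 mm wide, top at z = 30 mm; the bar overhangs it 4 mm each side. Jig frame is used for its other points too.
- lip (a point): Middle of the lip's inner top edge, at x = -92, z = 36 mm of the jig: the lip rises 6 mm above the bed, is 22 mm wide and 10 mm long (to x = -102). It keeps the bar from sliding out.
- rail_mouth (a point): Middle of the mouth between the two side rails, on the bed line, x = -36 mm of the jig. The mouth flares: 42 mm wide here, narrowing to 27 mm at x = -18, then parallel to the stop. Rails are up to z = 45 mm. Between the mouth and the lip (56 mm) the bar stands free at both sides and can be taken from above across its width.
- drill_plate (a point): Middle of the lower edge, toward the lip, of the drill plate, which bridges the rails from x = +34 to +102 mm of the jig; underside at z = 45 mm, 15 mm above the bed (5 mm above a flat bar); top 57 mm, two bushes to 61 mm. With its inner end on the bed at the stop the bar can tilt about 4.5 degrees before touching the plate; 2 degrees clears the lip.
- end_stop (a point): Middle of the foot of the end stop's face, on the bed, x = +92, z = 30 mm of the jig: where the inner end of the bar comes home. Stop to lip is 184 mm.
- bar_mid (a point): Centre of the bar (half-way up). The bar: aluminium flat bar 180 x 24 x 10 mm, about 0.12 kg (0.09 to 0.16), loose. Its x: toward the drilled end; z up. It starts flat in the jig, drilled end at the stop, plain end free, with 4 mm of end play. If the fingertips do not reach below its underside it can be laid down flat.
- drilled_end (a point): Point at the end face of the bar that has two 9 mm through holes (15 and 40 mm from that end): middle of the face, half-way up.
- plain_end (a point): Point at the plain, undrilled end face of the bar: middle of the face, half-way up.
- mat_top (a point): Centre of the top of a thin black rubber mat, fixed, 140 mm (its x) x 240 mm (its y) x 3 mm, lying clear on the bench between the jig and the robot; its top is 3 mm above the bench. Laid along the mat's y, the bar fits on it with 30 mm to spare at each end. Nothing else lies on it.
- finished_1 (a point): Centre of a finished bar (180 x 24 x 10 mm, two holes at both ends) lying on the bench to the right of the jig. Not to be disturbed.
- finished_2 (a point): Centre of the second finished bar, alike, beside the first. Not to be disturbed.
There are look-alikes about, which are no part of the job. Leave any turquoise look-alike of the part that bears bar_mid alone.

How it is judged:
By the outcome, as a careful person would: the job done as asked, in the order asked, and still so for the second after the job is handed in, with the robot touching nothing.
It also fails if it takes over 67 s, if anything falls off the work surface, if the arm or the gripper's body presses on something with over 40 N, if the wrist force passes 120 N, or if a joint passes its speed limit or range.

ROBOT

A 7-joint arm with a two-finger parallel gripper is mounted at the origin on a cart in front of the work surface, level with it; the furniture and walls round the work are solid. World frame = base frame: x ahead of the robot, y to its left, z up, the work surface at z = 0. Lengths are in m, angles in rad, forces in N, time in s.
With the tool pointing down it reaches from about 0.425 to 0.95 m from the base axis. Payload 4.7 kg.
Tool frame: the origin (TCP) lies midway between the tips of the shut fingers; the grasp point (between the pads) lies 19 mm behind it; z points along the fingers, y is the direction in which the jaws open and shut (so a half turn about z gives the same grasp; the last joint's range is limited). The gripper opens to 87 mm and grips with 3 to 60 N. Pads are 19 mm wide; open, the fingers measure 117 mm over their backs; the gripper's body (75 mm by 190 mm) begins 51 mm behind the grasp point.
Start: joints at [1.213, 0.469, -0.049, 1.532, 0.024, 1.141, -0.082], TCP at [0.218, -0.639, 0.223] pointing down, gripper open.
Joint ranges: [-2.59, 2.59], [-0.33, 1.99], [-1.39, 1.29], [0.1, 2.45], [-1.04, 4.18], [0.21, 1.99], [-2.66, 2.66]. Speed limits (rad/s): [2.57, 2.57, 3.14, 3.14, 3.14, 3.14, 3.14].

INTERFACE

Orientations are given as a 3x3 rotation matrix whose columns are the frame's x, y, z axes.
In Python, from bench import manip gives the robot as it stands. The module is installed in compiled form; this text tells all that it offers.
- The arm moves only by the shell command python3 -m crank 'ROWS' [FORCE]. ROWS is JSON, a list that holds one entry, the list of rows, each a list of 7 numbers: the turn, a rotation vector about the tool's x, y, z in rad, then the shift along the tool's x, y, z in mm, then the opening in per cent of the stroke, from 0 (shut) to 100 (fully open). In form: [[[ax, ay, az, dx, dy, dz, jaw], ...]]. A call has 1 to 10 rows; each row shifts and turns the commanded pose from where the row before left it, along the tool's axes as they then stand; what a row does not reach is not made up. A row lasts 1/10 s, in which the tool goes at most 50 mm and 8.59 degrees, less where a joint would pass 70% of its speed; a pose out of reach is approached as far as the arm can. A call is refused whole if a number of a shift passes 50 or a number of a turn 0.15, either way. A call with a gripper value outside its range is refused whole. The fingers move at their own pace and stop on an object; FORCE is the grip in N (left out, the last holds). Time passes only in rows, so rows that do not move let the fingers close. It gives the time, the measured TCP pose, the force and the opening at its end, in the units of the state.
- manip.state(): the state, without advancing time (a new reading comes with each control period).
- manip.grab_frame(name): name is "scene" or "top"; returns (picture, depth): 384x512x3 uint8, red, green, blue; 384x512 float32, m along the optical axis (not along the pixel's ray), 0 where there is no reading.
- manip.camera_info(name): a dict with "fov_y" (degrees; the focal length in pixels is half the picture's height over the tangent of half this angle, whatever the lens; pixels are square), "cx", "cy" (the principal point, pixels), "extrinsics" (4x4, takes a point from world to camera coordinates). Camera axes: x right, y down, z forward; pixel columns grow to the right and rows downward; lengths in m; the calibration is good to about 2 mm. A picture is of the moment at which its call begins. camera_info takes no time and is no camera call.
- manip.sign_off(): hands the job in, once; it reports no verdict.
The state is a dict: "time": time; "joints": joint angles; "qvel": joint speeds; "joint_torque": joint torques, N m; "position": TCP position; "tool_rot": TCP orientation; "force": force on the tool from outside, world axes, zero at the start; "wrist_torque": the same for the moment, N m; "finger_gap": opening from 0.0 (shut) to 1.0 (fully open).
Only numpy, scipy, OpenCV 4.12 (cv2) and the standard library are available. Lean on these libraries where they do the work, as an engineer would, in place of code of your own. Each camera call takes 0.05 s, during which the arm holds its last target.

## Working session

There is one attempt and no reset: what is moved stays moved. The work goes in short steps, Python scripts to look and compute and a shell command to move; the robot and the scene stay as the last step left them, time stands still between calls to the robot, and variables do not carry over. Pictures are saved under pics/ and viewed, and the job is handed in when it is done.

```bash
mkdir -p pics; ls; python3 - <<'E'
from bench import manip
import cv2,numpy as np
s=manip.state()
for k,v in s.items(): print(k,np.round(v,3).tolist())
for n in("scene","top"):
    p,d=manip.grab_frame(n); np.savez(f"pics/{n}0.npz",p=p,d=d)
    cv2.imwrite(f"pics/{n}0.png",p[:,:,::-1]); i=manip.camera_info(n); print(n,i)
E
```

```text
pics
time 0.0
joints [1.213, 0.469, -0.049, 1.534, 0.024, 1.141, -0.082]
qvel [-0.0, 0.001, 0.0, 0.001, 0.001, -0.001, -0.001]
joint_torque [0.0, -50.796, -0.08, -23.615, -0.061, 0.038, 0.0]
position [0.218, -0.638, 0.221]
tool_rot [[0.946, 0.323, -0.001], [0.323, -0.946, 0.002], [-0.0, -0.002, -1.0]]
force [0.605, 0.71, 0.52]
wrist_torque [0.02, 0.023, 0.031]
finger_gap 0.999
scene {'fov_y': 47.51523950240202, 'cx': 253.3234652161412, 'cy': 202.001123725752, 'extrinsics': array([[-0.76043245, -0.6492537 ,  0.01456468,  0.42431517],
       [-0.26806755,  0.29338628, -0.91764061,  0.27114032],
       [ 0.59150848, -0.70170801, -0.39714429,  0.50953681],
       [ 0.        ,  0.        ,  0.        ,  1.        ]])}
top {'fov_y': 55.90081851736564, 'cx': 255.9461173941463, 'cy': 194.6715860911064, 'extrinsics': array([[ 0.02873802, -0.99953333,  0.01035565, -0.16332836],
       [-0.98215018, -0.0301618 , -0.18566445,  0.63328271],
       [ 0.18589016, -0.00483517, -0.98255863,  0.78014065],
       [ 0.        ,  0.        ,  0.        ,  1.        ]])}
```

View pics/top0.png

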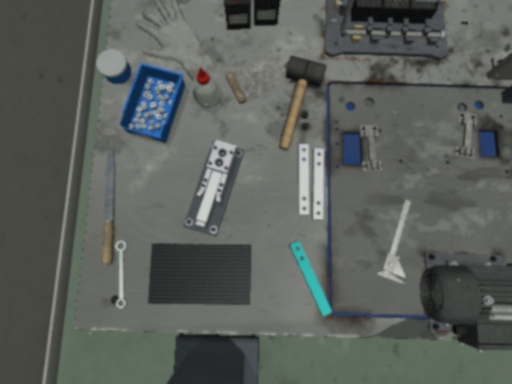

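View pics/scene0.png

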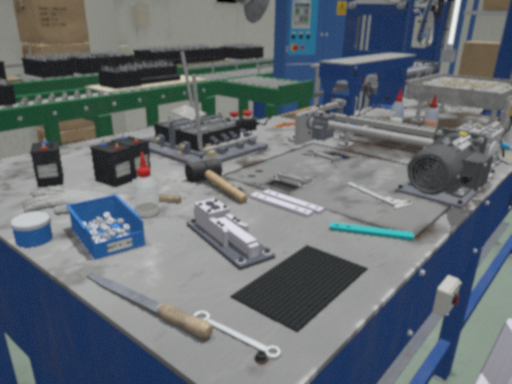

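The top view shows the jig at about (213,187), lip end (205,218) toward the robot. The finished bars are at (304,180) and (318,183), the mat is centred at (200,273), and the turquoise look-alike is at (310,278), to be left alone. The only bar in the jig is the one at (210,200). I'll confirm it in an enlarged crop.

```bash
cat > h.py <<'E'
import numpy as np,cv2
from bench import manip
def cam(n):
    i=manip.camera_info(n); f=192/np.tan(np.radians(i['fov_y']/2)); return f,i['cx'],i['cy'],np.array(i['extrinsics'])
def ray(n,u,v,z):
    f,cx,cy,E=cam(n); R=E[:3,:3];t=E[:3,3]; c=-R.T@t
    d=R.T@np.array([(u-cx)/f,(v-cy)/f,1]); return c+d*(z-c[2])/d[2]
def proj(n,P):
    f,cx,cy,E=cam(n); p=np.atleast_2d(P)@E[:3,:3].T+E[:3,3]; return np.c_[p[:,0]/p[:,2]*f+cx,p[:,1]/p[:,2]*f+cy]
def cloud(n,d):
    f,cx,cy,E=cam(n); v,u=np.mgrid[:384,:512]; c=np.stack([(u-cx)/f*d,(v-cy)/f*d,d],-1)
    return (c-E[:3,3])@E[:3,:3]
def crop(p,u0,v0,u1,v1,k,name):
    cv2.imwrite(name,cv2.resize(np.ascontiguousarray(p[v0:v1,u0:u1,::-1]),None,fx=k,fy=k,interpolation=cv2.INTER_CUBIC))
E
python3 - <<'E'
from h import *
t=np.load('pics/top0.npz'); crop(t['p'],170,130,260,245,5,'pics/c1.png')
s=np.load('pics/scene0.npz'); crop(s['p'],175,185,285,275,6,'pics/c2.png')
P=cloud('top',t['d']); 
for u,v in [(260,190),(210,205),(213,187),(200,273),(222,152),(304,180)]: print(u,v,np.round(P[v,u],4))
P=cloud('scene',s['d']); 
for u,v in [(290,285),(230,235),(260,195)]: print(u,v,np.round(P[v,u],4))
E
```

```text
260 190 [ 0.6612 -0.1545  0.0009]
210 205 [ 0.6135 -0.0367  0.0398]
213 187 [ 0.6564 -0.042   0.0436]
200 273 [ 0.4548 -0.0169  0.0022]
222 152 [ 0.7444 -0.0591  0.0409]
304 180 [ 0.6884 -0.2632  0.0087]
290 285 [0.465  0.008  0.0007]
230 235 [ 0.6397 -0.0217  0.0281]
260 195 [ 0.7619 -0.2656  0.008 ]
```

View pics/c1.png

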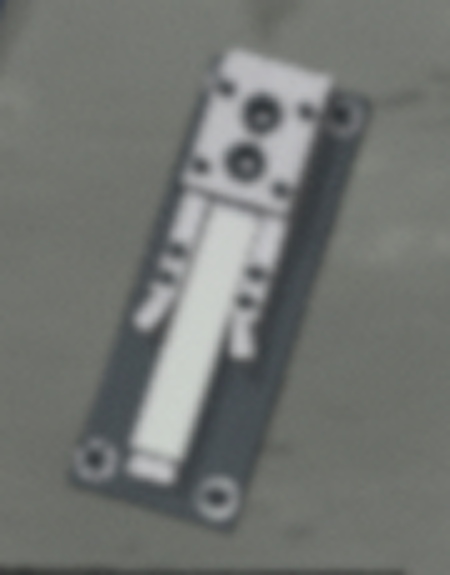

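View pics/c2.png

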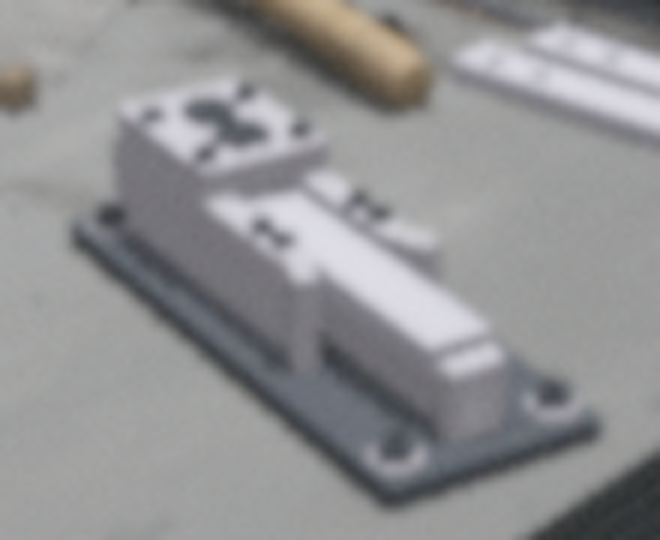

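```bash
cat >> h.py <<'E'
def c2p(x,y,k,u0,v0): return (x+.5)/k-.5+u0,(y+.5)/k-.5+v0
E
python3 - <<'E'
from h import *
t=np.load('pics/top0.npz')['p'].astype(float).mean(2)
# bar long edges, rows between mouth and lip: subpixel at half height
L=[];R=[]
for v in range(201,218):
    r=t[v,190:235]; c=int(np.argmax(cv2.GaussianBlur(r[None],(5,1),0))); hi=r[max(c-1,0):c+2].mean()
    def cross(dr):
        i=c; lo=min(r[c+dr*k] for k in range(3,8)); th=(hi+lo)/2
        while r[i]>th: i+=dr
        return 190+i-dr*( (th-r[i])/(r[i-dr]-r[i]) )
    L.append((cross(-1),v));R.append((cross(1),v))
pl=np.array([ray('top',u,v,.04) for u,v in L]);pr=np.array([ray('top',u,v,.04) for u,v in R])
m=(pl+pr)/2; print('width',np.round(np.linalg.norm((pl-pr)[:,:2],axis=1)*1000,1))
fx=np.polyfit(m[:,0],m[:,1],1); print('bar line y=',fx,'yaw',np.degrees(np.arctan(fx[0])), 'resid mm',np.std(m[:,1]-np.polyval(fx,m[:,0]))*1000)
for n,cs,k,u0,v0 in(('top',[(70,485),(235,530),(372,97)],5,170,130),('scene',[(398,505),(602,432),(70,228)],6,175,185)):
    q=np.array([ray(n,*c2p(x,y,k,u0,v0),.010) for x,y in cs]); print(n,np.round(q,4).tolist(),'len',np.linalg.norm(q[1]-q[0]),np.linalg.norm(q[2]-q[1]),np.linalg.norm(q[2]-q[0]))
# lip/bar boundary and lip outer
for x,y,z in((157,455,.04),(150,478,.036),(235,197,.057)): print('top',np.round(ray('top',*c2p(x,y,5,170,130),z),4))
for x,y,z in((466,348,.04),(473,366,.036)): print('scene',np.round(ray('scene',*c2p(x,y,6,175,185),z),4))
# mat corners
g=t; b=(g<60).astype(np.uint8)[235:310,140:260]
c=max(cv2.findContours(b,0,2)[0],key=cv2.contourArea); (cu,cv_),wh,an=cv2.minAreaRect(c); print('mat',cu+140,cv_+235,wh,an,ray('top',cu+140,cv_+235,.003))
E
```

```text
width [25.7 24.7 25.8 25.8 25.8 25.8 25.2 25.6 25.6 24.8 25.6 25.7 25.1 25.6
 25.7 25.6 25.5]
bar line y= [-0.27493399  0.14170879] yaw -15.372734754432768 resid mm 0.38485886606838754
top [[0.5634, 0.0279, 0.01], [0.5441, -0.0528, 0.01], [0.7636, -0.1112, 0.01]] len 0.08300718847736266 0.22711488619752704 0.24376211667321354
scene [[0.5565, 0.0373, 0.01], [0.5367, -0.0397, 0.01], [0.7776, -0.0243, 0.01]] len 0.07953289588157188 0.2414778359385848 0.22954566344287242
top [ 0.5759 -0.0176  0.04  ]
top [ 0.5654 -0.0144  0.036 ]
top [ 0.6972 -0.0499  0.057 ]
scene [ 0.571  -0.0112  0.04  ]
scene [ 0.5663 -0.0092  0.036 ]
mat 199.0 273.0 (58.0, 100.0) 90.0 [ 0.45473615 -0.01461279  0.003     ]
```

```bash
python3 - <<'E'
from h import *
for n in('top','scene'):
    t=np.load(f'pics/{n}0.npz'); P=cloud(n,t['d']); p=t['p']
    # turquoise blob
    hsv=cv2.cvtColor(np.ascontiguousarray(p),cv2.COLOR_RGB2HSV); b=cv2.inRange(hsv,(80,120,80),(98,255,255))
    c=max(cv2.findContours(b,0,2)[0],key=cv2.contourArea); r=cv2.minAreaRect(c); print(n,'turq',r, 'ctr',np.round(ray(n,*r[0],.008),4))
    q=np.array([ray(n,u,v,.010) for u,v in cv2.boxPoints(r)]);print(np.round(q,3).tolist())
    for u,v in ([(100,100),(280,230),(200,225),(140,200),(270,130),(400,230),(130,320)] if n=='top' else [(190,290),(300,230),(60,270),(180,250),(340,260),(260,320)]):
        w=P[v-3:v+4,u-3:u+4].reshape(-1,3); print(u,v,np.round(np.median(w,0),4), np.round(w[:,2].std(),4))
    P=P[...,2]; print()
t=np.load('pics/scene0.npz')['p']; crop(t,170,180,430,335,3,'pics/c3.png')
t=np.load('pics/top0.npz')['p']; crop(t,140,130,345,325,3,'pics/c4.png')
E
```

```text
top turq ((310.3828430175781, 278.3117370605469), (78.74613952636719, 11.650838851928711), 63.8118896484375) ctr [ 0.4501 -0.2794  0.008 ]
[[0.525, -0.225, 0.01], [0.538, -0.25, 0.01], [0.377, -0.332, 0.01], [0.365, -0.307, 0.01]]
100 100 [ 8.934e-01  2.691e-01 -8.000e-04] 0.4141
280 230 [ 0.563  -0.206   0.0009] 0.1251
200 225 [ 0.566  -0.0142  0.0354] 0.0129
140 200 [0.6267 0.1417 0.0007] 0.0015
270 130 [ 8.201e-01 -1.760e-01  7.000e-04] 0.0017
400 230 [ 0.5713 -0.4991  0.0052] 0.0034
130 320 [3.433e-01 1.398e-01 3.000e-04] 0.1252

scene turq ((372.0141906738281, 230.39071655273438), (82.99081420898438, 7.823431015014648), 7.386044025421143) ctr [ 0.4482 -0.2756  0.008 ]
[[0.519, -0.216, 0.01], [0.538, -0.252, 0.01], [0.375, -0.327, 0.01], [0.362, -0.29, 0.01]]
190 290 [ 0.5886  0.1349 -0.0015] 0.0631
300 230 [ 0.5786 -0.1865 -0.0021] 0.0008
60 270 [ 0.817   0.2529 -0.0013] 0.0008
180 250 [ 0.7096  0.0533 -0.0016] 0.0008
340 260 [ 0.4424 -0.1268  0.0013] 0.0879
260 320 [ 0.4444  0.1161 -0.0012] 0.0007
```

View pics/c3.png

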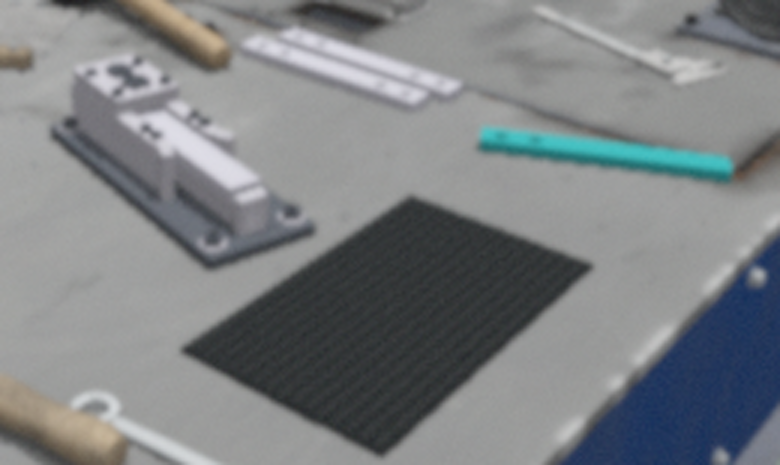

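View pics/c4.png

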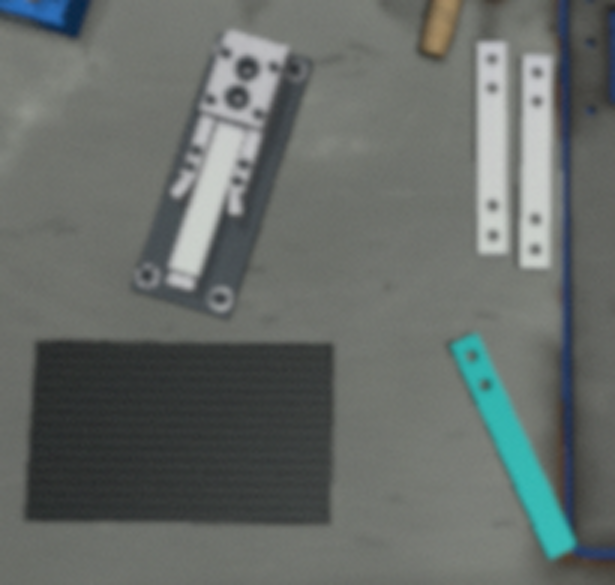

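```bash
python3 - <<'E'
from h import *
for n,cs,u0,v0 in(('scene',[(410,196),(592,267),(383,455),(182,350)],170,180),('top',[(332,344),(330,523),(26,520),(36,341)],140,130)):
    q=np.array([ray(n,*c2p(x,y,3,u0,v0),.003) for x,y in cs]); print(n,np.round(q[:,:2],4).tolist(),np.round(q.mean(0),4), [round(float(np.linalg.norm(q[i]-q[i-1])),4) for i in range(4)])
for n,cs,u0,v0 in(('scene',[(240,46),(262,38),(428,95),(415,107), (285,33),(463,84)],170,180),('top',[(477,41),(506,41),(507,254),(477,254)],140,130)):
    q=np.array([ray(n,*c2p(x,y,3,u0,v0),.010) for x,y in cs]); print(n,np.round(q[:,:2],4).tolist())
q=[ray('scene',*c2p(x,y,6,175,185),z) for x,y,z in((437,352,.04),(493,325,.04),(495,352,.036),(455,372,.036),(118,112,.057),(203,168,.057),(328,140,.057),(242,80,.057))]; print(np.round(q,4).tolist())
q=[ray('top',*c2p(x,y,5,170,130),z) for x,y,z in((131,447,.04),(184,462,.04),(185,190,.057),(285,213,.057),(333,78,.057),(232,48,.057),(205,170,.057))]; print(np.round(q,4).tolist())
E
```

```text
scene [[0.524, -0.1304], [0.3858, -0.1308], [0.3821, 0.1032], [0.5191, 0.1058]] [ 0.4527 -0.013   0.003 ] [0.2362, 0.1381, 0.234, 0.137]
top [[0.526, -0.1347], [0.387, -0.1375], [0.3827, 0.0999], [0.5214, 0.1035]] [ 0.4543 -0.0172  0.003 ] [0.2382, 0.139, 0.2374, 0.1388]
scene [[0.7787, -0.2436], [0.7765, -0.2707], [0.6003, -0.2679], [0.5953, -0.2419], [0.769, -0.2936], [0.5911, -0.3055]]
top [[0.783, -0.2491], [0.7838, -0.2736], [0.6025, -0.2748], [0.6017, -0.2503]]
[[0.5762, -0.003, 0.04], [0.5746, -0.0289, 0.04], [0.567, -0.021, 0.036], [0.568, -0.0024, 0.036], [0.7639, -0.0385, 0.057], [0.7054, -0.0252, 0.057], [0.6894, -0.0723, 0.057], [0.7518, -0.0907, 0.057]]
[[0.5793, -0.0052, 0.04], [0.573, -0.0304, 0.04], [0.6999, -0.0261, 0.057], [0.6902, -0.0738, 0.057], [0.7574, -0.0938, 0.057], [0.7708, -0.0448, 0.057], [0.71, -0.035, 0.057]]
```

```bash
python3 - <<'E'
from h import *
t=np.load('pics/top0.npz'); P=cloud('top',t['d'])
A=np.array([.218,-.638]);B=np.array([.6,-.024]);u=(B-A)/np.linalg.norm(B-A);n=np.array([-u[1],u[0]])
q=P.reshape(-1,3);q=q[t['d'].ravel()>0];s=(q[:,:2]-A)@u;w=np.abs((q[:,:2]-A)@n)
for a in np.arange(-.1,.8,.1):
    m=(s>a)&(s<a+.1)&(w<.12); print(round(a,1),np.round(q[m,2].max(),3) if m.any() else None)
E
```

```text
-0.1 -0.838
0.0 0.122
0.1 0.143
0.2 0.138
0.3 0.015
0.4 0.014
0.5 0.014
0.6 0.021
0.7 0.064
```

```bash
python3 -m crank '[[[0,0,0,35,-28.6,0,100],[0,0,0,35,-28.6,0,100],[0,0,0,35,-28.6,0,100],[0,0,0,35,-28.6,0,100],[0,0,0,35,-28.6,0,100],[0,0,0,35,-28.6,0,100],[0,0,0,35,-28.6,0,100],[0,0,0,35,-28.6,0,100]]]'
```

```text
time: 0.9
position: [0.4096, -0.3301, 0.2224]
tool_rot: [[0.946, 0.323, -0.0], [0.323, -0.946, 0.0], [-0.0, -0.0, -1.0]]
force: [0.6, -0.8, 0.3]
finger_gap: 1.001
```

```bash
python3 -m crank '[[[0,0,0,35,-28.6,0,100],[0,0,0,35,-28.6,0,100],[0,0,0,35,-28.6,0,100],[0,0,0,35,-28.6,0,100],[0,0,0.148,35,-28.6,0,100],[0,0,0.148,0,0,0,80],[0,0,0.148,0,0,0,80],[0,0,0.148,0,0,0,80],[0,0,0,0,0,0,80]]]'
python3 -c "
from bench import manip;print(manip.state()['joints'])"
```

```text
time: 1.8
position: [0.5272, -0.1418, 0.2222]
tool_rot: [[0.968, -0.253, -0.001], [-0.253, -0.968, -0.0], [-0.001, 0.0, -1.0]]
force: [0.3, -1.0, -0.4]
finger_gap: 0.814
[ 0.37287328  0.27123863 -0.22801281  1.83182393  0.07033525  1.04713685
 -1.70870009]
```

```bash
python3 -m crank '[[[0,0,0.01,13.6,-44.4,0,80],[0,0,0,13.6,-44.4,0,80],[0,0,0,13.6,-44.4,0,80],[0,0,0,0,0,50,80],[0,0,0,0,0,40,80],[0,0,0,0,0,0,80],[0,0,0,0,0,0,80]]]' 20
python3 - <<'E'
from h import *
for n in("scene","top"):
    p,d=manip.grab_frame(n); np.savez(f"pics/{n}1.npz",p=p,d=d)
p=np.load('pics/scene1.npz')['p'];crop(p,140,130,300,280,4,'pics/d1.png')
p=np.load('pics/top1.npz')['p'];crop(p,150,120,270,250,4,'pics/d2.png')
for n in('scene','top'): print(n,proj(n,[manip.state()['position']]))
E
```

```text
time: 2.5
position: [0.6015, -0.0242, 0.1327]
tool_rot: [[0.965, -0.262, -0.001], [-0.262, -0.965, 0.0], [-0.001, 0.0, -1.0]]
force: [0.3, -0.9, 0.9]
finger_gap: 0.799
scene [[244.53038607 190.65942576]]
top [[198.59185994 202.52227061]]
```

View pics/d1.png

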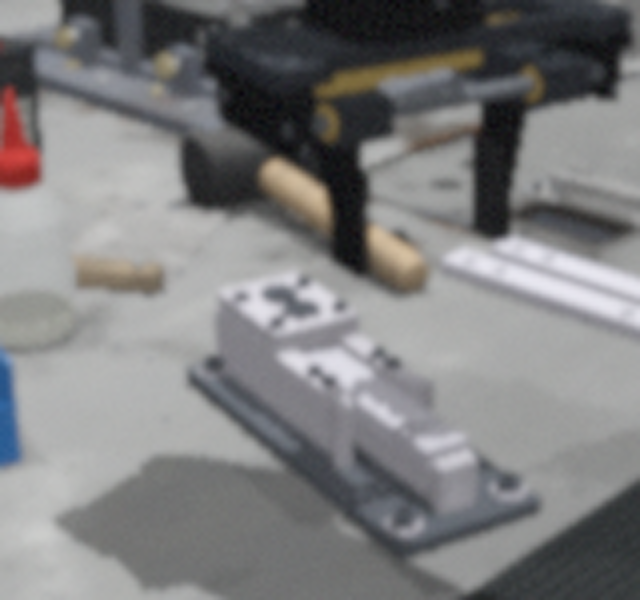

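View pics/d2.png

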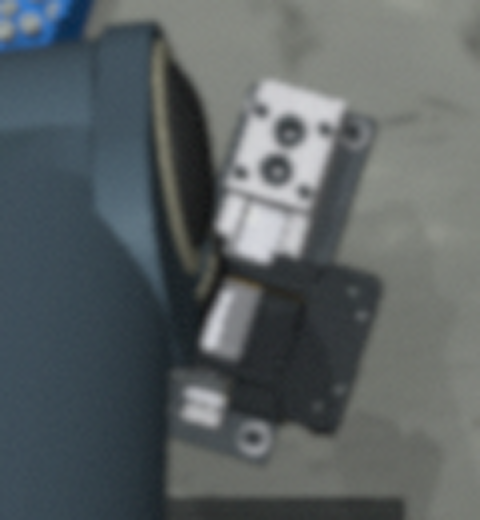

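```bash
python3 -m crank '[[[0,0,0,-0.7,-1,40,80],[0,0,0,0,0,40,80],[0,0,0,0,0,10,80],[0,0,0,0,0,0,80],[0,0,0,0,0,0,80]]]' 20
```

```text
time: 3.1
position: [0.6031, -0.0228, 0.045]
tool_rot: [[0.965, -0.263, 0.004], [-0.263, -0.965, 0.0], [0.004, -0.001, -1.0]]
force: [-0.2, -0.7, 0.3]
finger_gap: 0.802
```

```bash
python3 -m crank '[[[0,0,0,-2.5,0,10,80],[0,0,0,0,0,0,80],[0,0,0,0,0,0,80],[0,0,0,0,0,0,80]]]' 20
```

```text
time: 3.5
position: [0.599, -0.0221, 0.033]
tool_rot: [[0.965, -0.263, 0.001], [-0.263, -0.965, -0.0], [0.001, -0.0, -1.0]]
force: [-0.3, -0.3, -0.8]
finger_gap: 0.8
```

```bash
python3 -m crank '[[[0,0,0,0,0,1.5,80],[0,0,0,0,0,0,30],[0,0,0,0,0,0,10],[0,0,0,0,0,0,10],[0,0,0,0,0,0,10],[0,0,0,0,0,0,10],[0,0,0,0,0,0,10],[0,0,0,0,0,0,10]]]' 10
```

```text
time: 4.3
position: [0.5987, -0.0221, 0.0311]
tool_rot: [[0.965, -0.263, 0.0], [-0.263, -0.965, -0.0], [0.0, 0.0, -1.0]]
force: [-0.6, -0.6, 0.7]
finger_gap: 0.274
```

```bash
python3 -m crank '[[[0,0,0,0,0,0,10],[0,0,0,0,0,0,10],[0,-0.016,0,0,0,-2.6,10],[0,-0.016,0,0,0,-2.6,10],[0,-0.016,0,0,0,-2.6,10],[0,0,0,0,0,0,10],[0,0,0,0,0,0,10]]]' 50
```

```text
time: 5.0
position: [0.5991, -0.0222, 0.0389]
tool_rot: [[0.964, -0.263, -0.046], [-0.263, -0.965, 0.013], [-0.048, -0.0, -0.999]]
force: [-1.2, 0.1, -1.1]
finger_gap: 0.271
```

```bash
python3 - <<'E'
from h import *
p,d=manip.grab_frame('scene'); np.savez(f"pics/scene2.npz",p=p,d=d)
crop(p,160,170,290,280,5,'pics/e1.png')
E
```

```text
(no output)
```

View pics/e1.png

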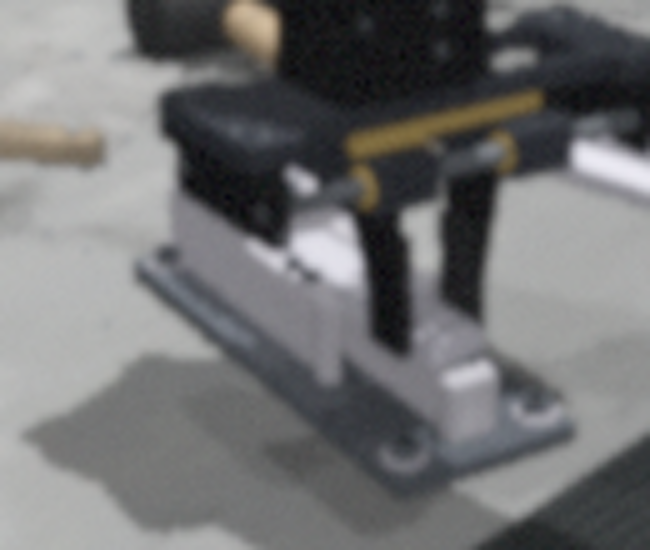

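```bash
python3 -m crank '[[[0,0,0,-8,0,0,10],[0,0,0,-8,0,0,10],[0,0,0,-8,0,0,10],[0,0,0,0,0,0,10]]]' 50;python3 -m crank '[[[0,0,0,-10,0,0,10],[0,0,0,-10,0,0,10],[0,0,0,-10,0,0,10],[0,0,0,-10,0,0,10],[0,0,0,0,0,0,10]]]' 50
```

```text
time: 5.45
position: [0.5738, -0.0153, 0.04]
tool_rot: [[0.964, -0.262, -0.048], [-0.262, -0.965, 0.013], [-0.05, 0.001, -0.999]]
force: [0.2, 0.7, -1.1]
finger_gap: 0.27
time: 5.95
position: [0.5352, -0.0048, 0.0419]
tool_rot: [[0.964, -0.262, -0.048], [-0.262, -0.965, 0.012], [-0.05, 0.001, -0.999]]
force: [-1.2, 0.3, -1.7]
finger_gap: 0.268
```

```bash
python3 -m crank '[[[0,0,0,-10,0,0,10],[0,0,0,-10,0,0,10],[0,0,0,0,0,-20,10],[0,0,0,0,0,-25,10],[0,0,0,0,0,-25,10],[0,0.024,0,0,0,0,10],[0,0.024,0,0,0,0,10],[0,0,0,0,0,0,10]]]' 50; python3 - <<'E'
from h import *
p,d=manip.grab_frame('scene'); np.savez(f"pics/scene3.npz",p=p,d=d)
cv2.imwrite('pics/f1.png',p[:,:,::-1])
E
```

```text
time: 6.75
position: [0.5188, -0.0007, 0.1116]
tool_rot: [[0.965, -0.262, -0.003], [-0.262, -0.965, -0.001], [-0.002, 0.001, -1.0]]
force: [-0.3, 1.0, -1.6]
finger_gap: 0.266
```

View pics/f1.png

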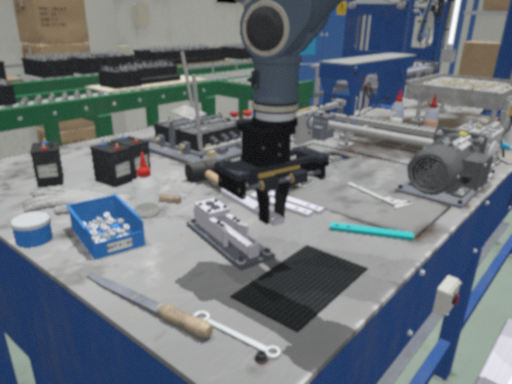

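```bash
python3 - <<'E'
from h import *
p=np.load('pics/scene3.npz')['p']; crop(p,180,170,310,280,5,'pics/f2.png')
E
```

```text
(no output)
```

View pics/f2.png

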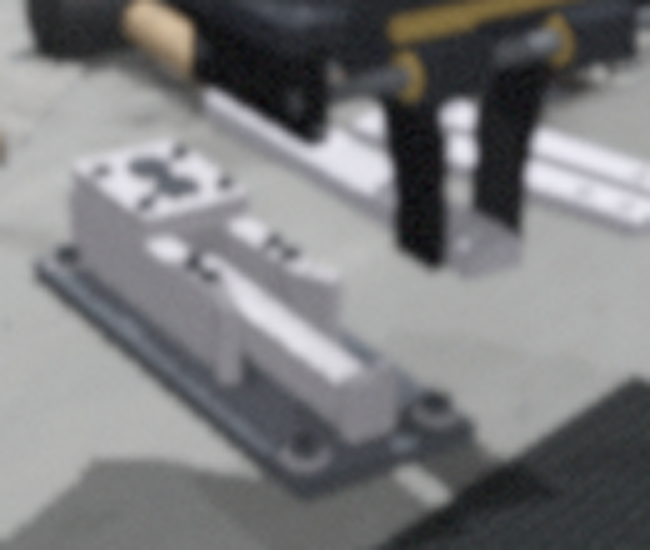

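```bash
python3 -m crank '[[[0,0,0,-14,31.4,0,10],[0,0,0,-14,31.4,0,10],[0,0,0,-14,31.4,0,10],[0,0,-0.1426,0,0,0,10],[0,0,-0.1426,0,0,0,10],[0,0,-0.1426,0,0,0,10],[0,0,-0.1426,0,0,0,10],[0,0,-0.1426,0,0,0,10],[0,0,-0.1426,0,0,0,10],[0,0,-0.1426,0,0,0,10]]]' 50;python3 -m crank '[[[0,0,-0.1426,0,0,0,10],[0,0,-0.1426,0,0,0,10],[0,0,-0.1426,0,0,0,10],[0,0,-0.1426,0,0,0,10],[0,0,-0.1426,0,0,0,10],[0,0,-0.1426,0,0,0,10],[0,0,0,0,0,0,10],[0,0,0,0,0,0,10]]]' 50
```

```text
time: 7.8
position: [0.4551, -0.0807, 0.1118]
tool_rot: [[0.74, 0.673, -0.002], [0.673, -0.74, 0.001], [-0.001, -0.002, -1.0]]
force: [-0.4, -0.3, -0.7]
finger_gap: 0.267
time: 8.6
position: [0.4554, -0.0808, 0.1122]
tool_rot: [[-0.014, 1.0, -0.001], [1.0, 0.014, 0.001], [0.001, -0.001, -1.0]]
force: [0.1, 0.8, -0.7]
finger_gap: 0.27
```

```bash
python3 -m crank '[[[0,0,0,0,-2,40,10],[0,0,0,0,0,40,10],[0,0,0,0,0,20,10],[0,0,0,0,0,0,10],[0,0,0,0,0,0,10],[0,0,0,0,0,0,10]]]' 50
```

```text
time: 9.2
position: [0.4551, -0.0808, 0.014]
tool_rot: [[-0.016, 1.0, 0.003], [1.0, 0.016, -0.001], [-0.001, 0.003, -1.0]]
force: [-0.8, 0.0, -1.2]
finger_gap: 0.266
```

```bash
python3 -m crank '[[[0,0,0,0,0,4,10],[0,0,0,0,0,2,10],[0,0,0,0,0,1,10],[0,0,0,0,0,0,10],[0,0,0,0,0,0,10],[0,0,0,0,0,0,10]]]' 50
```

```text
time: 9.8
position: [0.4539, -0.0808, 0.0059]
tool_rot: [[-0.017, 1.0, 0.0], [1.0, 0.017, -0.0], [-0.0, 0.0, -1.0]]
force: [-0.8, -0.3, -1.0]
finger_gap: 0.266
```

```bash
python3 -m crank '[[[0,0,0,0,0,1,10],[0,0,0,0,0,0,10],[0,0,0,0,0,0,10]]]' 50
```

```text
time: 10.1
position: [0.4539, -0.0808, 0.0048]
tool_rot: [[-0.017, 1.0, 0.0], [1.0, 0.017, -0.0], [-0.0, 0.0, -1.0]]
force: [-0.0, 0.3, -1.5]
finger_gap: 0.271
```

```bash
python3 -m crank '[[[0,0,0,0,0,0.6,10],[0,0,0,0,0,0,10],[0,0,0,0,0,0,10]]]' 50
```

```text
time: 10.4
position: [0.4539, -0.0808, 0.0042]
tool_rot: [[-0.017, 1.0, 0.0], [1.0, 0.017, -0.0], [-0.0, 0.0, -1.0]]
force: [0.2, -0.4, -0.5]
finger_gap: 0.269
```

```bash
python3 -m crank '[[[0,0,0,0,0,0.5,10],[0,0,0,0,0,0,10],[0,0,0,0,0,0,10]]]' 50
```

```text
time: 10.7
position: [0.4539, -0.0808, 0.004]
tool_rot: [[-0.017, 1.0, 0.0], [1.0, 0.017, -0.0], [-0.0, 0.0, -1.0]]
force: [-1.0, 0.2, 5.9]
finger_gap: 0.264
```

```bash
python3 -m crank '[[[0,0,0,0,0,0,40],[0,0,0,0,0,0,60],[0,0,0,0,0,0,60],[0,0,0,0,0,-20,60],[0,0,0,0,0,-40,60],[0,0,0,-40,0,0,60],[0,0,0,-40,0,0,60],[0,0,0,0,0,0,60],[0,0,0,0,0,0,60]]]' 20; python3 - <<'E'
from h import *
for n in("scene","top"):
    p,d=manip.grab_frame(n); np.savez(f"pics/{n}4.npz",p=p,d=d)
p=np.load('pics/scene4.npz')['p'];crop(p,225,200,385,330,4,'pics/g1.png')
p=np.load('pics/top4.npz')['p'];crop(p,140,225,270,320,4,'pics/g2.png')
E
```

```text
time: 11.6
position: [0.4549, -0.1616, 0.0635]
tool_rot: [[-0.014, 1.0, -0.0], [1.0, 0.014, 0.0], [0.0, -0.0, -1.0]]
force: [0.2, 2.0, 0.2]
finger_gap: 0.601
```

View pics/g1.png

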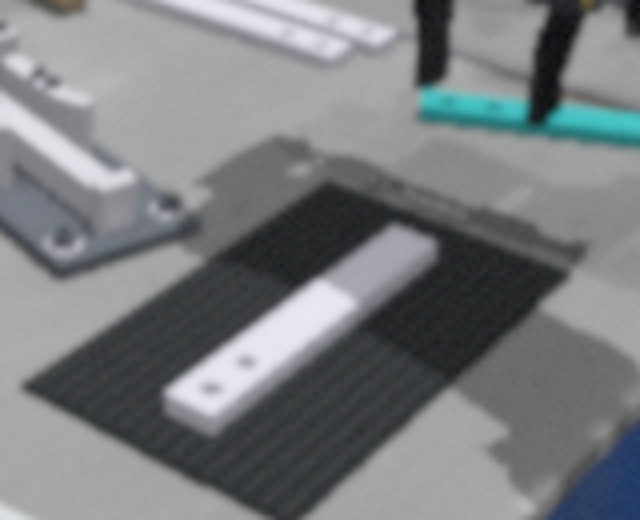

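View pics/g2.png

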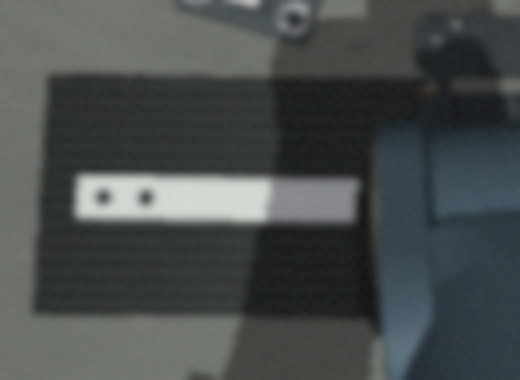

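```bash
python3 - <<'E'
from h import *
for a in((75,197),(359,200)): print('top',np.round(ray('top',*c2p(*a,4,140,225),.013),4))
for a in((164,398),(213,422),(393,225),(438,243)): print('sc',np.round(ray('scene',*c2p(*a,4,225,200),.013),4))
E
```

```text
top [0.4503 0.0792 0.013 ]
top [ 0.4533 -0.0876  0.013 ]
sc [0.4608 0.0829 0.013 ]
sc [0.4358 0.0823 0.013 ]
sc [ 0.4656 -0.1002  0.013 ]
sc [ 0.4404 -0.1002  0.013 ]
```

```bash
python3 -m crank '[[[0,0,0,43.7,0,0,60],[0,0,0,43.7,0,0,60],[0,0,0,43.7,0,0,60],[0,0,0,43.7,0,0,60],[0,0,0,43.7,0,0,60],[0,0,0,0,0,0,60],[0,0,0,0,0,30,60],[0,0,0,0,0,0,60],[0,0,0,0,0,0,60],[0,0,0,0,0,0,60]]]' 20
```

```text
time: 12.7
position: [0.4518, 0.0577, 0.0344]
tool_rot: [[-0.017, 1.0, 0.001], [1.0, 0.017, 0.0], [0.0, 0.001, -1.0]]
force: [0.6, 0.5, 1.2]
finger_gap: 0.599
```

```bash
python3 -m crank '[[[0,0,0,0,0,20,60],[0,0,0,0,0,7,60],[0,0,0,0,0,0,60],[0,0,0,0,0,0,60],[0,0,0,0,0,0,60]]]' 10
```

```text
time: 13.2
position: [0.452, 0.0577, 0.0074]
tool_rot: [[-0.017, 1.0, 0.001], [1.0, 0.017, 0.0], [0.0, 0.001, -1.0]]
force: [0.9, -0.1, -0.0]
finger_gap: 0.604
```

```bash
python3 -m crank '[[[0,0,0,0,0,2.8,60],[0,0,0,0,0,0,60],[0,0,0,0,0,0,30],[0,0,0,0,0,0,10],[0,0,0,0,0,0,10],[0,0,0,0,0,0,10],[0,0,0,0,0,0,10],[0,0,0,0,0,0,10]]]' 10;python3 -m crank '[[[0,0,0,0,0,0,10],[0,0,0,0,0,0,10],[0,0,0,0,0,-5,10],[0,0,0,0,0,-30,10],[0,0,0,0,0,-40,10],[0,0,0,0,0,-40,10],[0,0,0,0,0,0,10],[0,0,0,0,0,0,10]]]' 50
```

```text
time: 14.0
position: [0.4515, 0.0577, 0.0039]
tool_rot: [[-0.017, 1.0, 0.0], [1.0, 0.017, -0.0], [-0.0, 0.0, -1.0]]
force: [-0.3, -0.8, -0.4]
finger_gap: 0.274
time: 14.8
position: [0.4516, 0.0573, 0.1195]
tool_rot: [[-0.016, 1.0, 0.002], [1.0, 0.016, -0.001], [-0.001, 0.002, -1.0]]
force: [-0.1, 0.2, -1.9]
finger_gap: 0.267
```

```bash
python3 -m crank '[[[0,0,-0.143,0,0,0,10],[0,0,-0.143,0,0,0,10],[0,0,-0.143,0,0,0,10],[0,0,-0.143,0,0,0,10],[0,0,-0.143,0,0,0,10],[0,0,-0.143,0,0,0,10],[0,0,-0.143,0,0,0,10],[0,0,-0.143,0,0,0,10],[0,0,-0.143,0,0,0,10],[0,0,0,0,0,0,10]]]' 50
```

```text
time: 15.8
position: [0.4499, 0.0574, 0.1172]
tool_rot: [[-0.965, 0.264, -0.004], [0.264, 0.965, 0.001], [0.004, -0.0, -1.0]]
force: [-0.3, -0.5, -1.5]
finger_gap: 0.27
```

```bash
python3 -m crank '[[[0,0,-0.001,-22.7,-18.8,0,10],[0,0,0,-22.7,-18.8,0,10],[0,0.016,0,0,0,20,10],[0,0.016,0,0,0,25,10],[0,0.014,0,0,0,0,10],[0,0,0,0,0,0,10],[0,0,0,0,0,0,10],[0,0,0,0,0,0,10]]]' 50; python3 - <<'E'
from h import *
for n in("scene","top"):
    p,d=manip.grab_frame(n); np.savez(f"pics/{n}5.npz",p=p,d=d)
p=np.load('pics/scene5.npz')['p'];crop(p,180,170,310,290,5,'pics/i1.png')
p=np.load('pics/top5.npz')['p'];crop(p,160,130,270,280,4,'pics/i2.png')
E
```

```text
time: 16.6
position: [0.4855, 0.0099, 0.0748]
tool_rot: [[-0.964, 0.263, -0.043], [0.263, 0.965, 0.012], [0.044, 0.0, -0.999]]
force: [-0.5, -0.5, -1.5]
finger_gap: 0.266
```

View pics/i1.png

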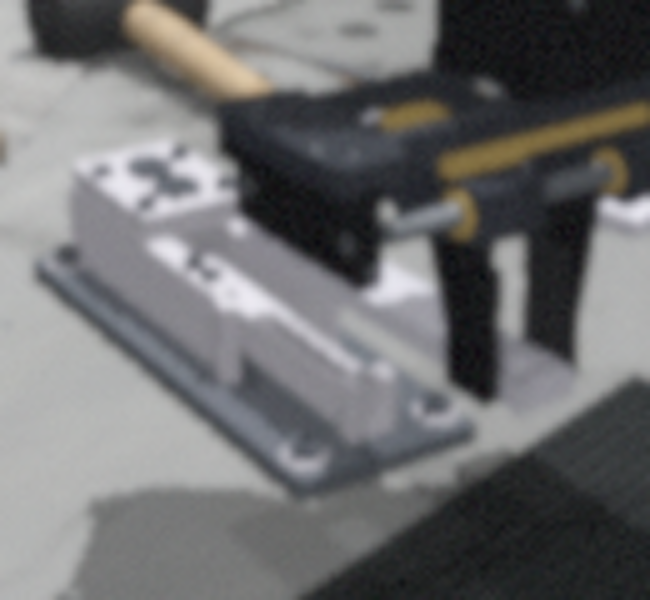

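View pics/i2.png

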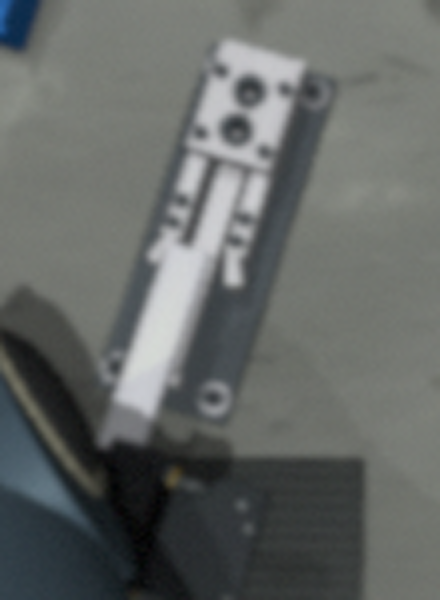

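```bash
python3 - <<'E'
from h import *
s=manip.state();T=np.array(s['position']);R=np.array(s['tool_rot'])
print('pred end top',np.round(T+R@np.array([-.157,0,-.0091]),4))
for a in((163,240),(212,247),(117,405),(155,414)): print(np.round(ray('top',*c2p(*a,4,160,130),.077),4))
# bed edges at z=.03 top view near plate front, and between mouth and plate; rails inner edges z=.045
for a,z in(((219,165),.03),((244,170),.03),((209,157),.045),((247,166),.045),((196,215),.045),((233,224),.045)): print(a,z,np.round(ray('top',*c2p(*a,4,160,130),z),4))
p=np.load('pics/top5.npz')['p'];crop(p,190,155,235,205,14,'pics/i3.png')
E
```

```text
pred end top [ 0.637  -0.0317  0.0768]
[ 0.6425 -0.0175  0.077 ]
[ 0.6393 -0.0456  0.077 ]
[0.548  0.0027 0.077 ]
[ 0.5436 -0.0187  0.077 ]
(219, 165) 0.03 [ 0.6994 -0.0417  0.03  ]
(244, 170) 0.03 [ 0.6967 -0.0571  0.03  ]
(209, 157) 0.045 [ 0.7003 -0.0372  0.045 ]
(247, 166) 0.045 [ 0.6955 -0.0602  0.045 ]
(196, 215) 0.045 [ 0.6646 -0.0314  0.045 ]
(233, 224) 0.045 [ 0.6598 -0.0536  0.045 ]
```

View pics/i3.png

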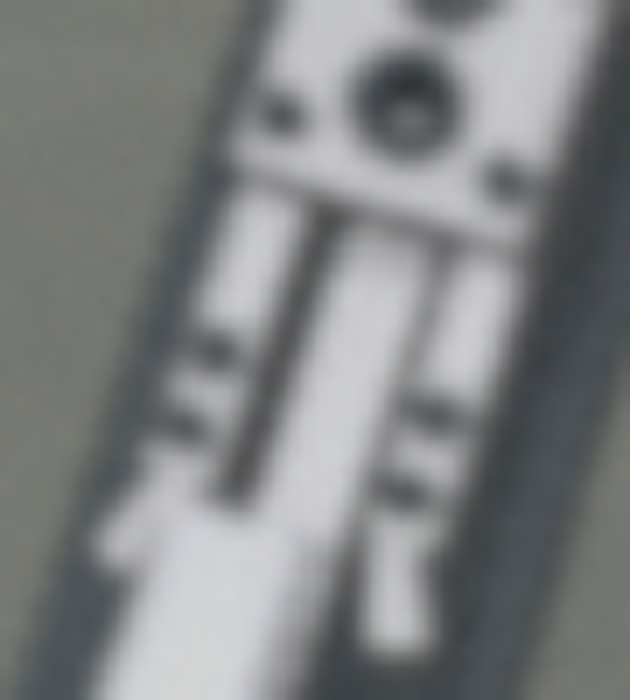

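```bash
python3 - <<'E'
from h import *
q=lambda x,y,z:ray('top',*c2p(x,y,14,190,155),z)
u=np.array([np.cos(np.radians(-15.2)),np.sin(np.radians(-15.2))]);n=np.array([-u[1],u[0]])
O=np.array([.662,-.040])
s=manip.state();T=np.array(s['position'])[:2]
f=lambda p:(np.round((p[:2]-O)@u*1000,1),np.round((p[:2]-O)@n*1000,1))
print('tcp',f(T),'extr',f(np.array([.5991,-.0222])),f(np.array([.5352,-.0048])))
t=np.load('pics/top5.npz')['p'].astype(float).mean(2)
for v in(178,181,184): print(v,np.round(t[v,196:226]).astype(int).tolist())
for v in(196,200,205,210): print(v,np.round(t[v,185:220]).astype(int).tolist())
for a in((290,300,.045),(440,300,.045),(318,300,.03),(418,300,.03),(135,620,.076),(315,620,.076)): print(a,f(q(*a)))
E
```

```text
tcp (np.float64(-183.6), np.float64(1.6)) extr (np.float64(-65.4), np.float64(0.7)) (np.float64(-131.6), np.float64(0.7))
178 [117, 117, 111, 98, 87, 81, 90, 105, 123, 138, 154, 166, 154, 118, 88, 104, 149, 186, 200, 204, 205, 202, 187, 157, 146, 172, 194, 204, 196, 169]
181 [115, 110, 101, 89, 87, 99, 122, 137, 131, 121, 126, 122, 103, 87, 104, 151, 186, 199, 205, 206, 202, 187, 156, 145, 165, 186, 198, 196, 175, 133]
184 [112, 98, 88, 85, 88, 96, 107, 119, 143, 162, 152, 117, 89, 104, 149, 187, 202, 206, 206, 203, 188, 154, 121, 106, 97, 96, 114, 126, 115, 88]
196 [120, 119, 118, 117, 117, 119, 116, 112, 101, 88, 83, 85, 96, 111, 138, 172, 198, 206, 210, 210, 210, 211, 208, 207, 203, 189, 172, 158, 133, 96, 103, 150, 185, 190, 162]
200 [116, 118, 116, 118, 118, 114, 108, 97, 87, 82, 85, 85, 103, 143, 181, 201, 209, 210, 211, 211, 211, 211, 209, 198, 176, 156, 136, 110, 84, 72, 98, 143, 172, 180, 167]
205 [117, 118, 119, 117, 112, 102, 90, 85, 84, 84, 97, 135, 177, 201, 210, 212, 213, 212, 213, 210, 210, 203, 188, 162, 141, 114, 84, 70, 66, 65, 65, 67, 71, 73, 71]
210 [117, 116, 111, 102, 90, 85, 84, 82, 93, 124, 168, 199, 210, 210, 212, 213, 213, 211, 212, 206, 192, 166, 145, 123, 94, 73, 65, 65, 67, 67, 70, 74, 80, 82, 81]
(290, 300, 0.045) (np.float64(18.5), np.float64(11.0))
(440, 300, 0.045) (np.float64(26.0), np.float64(-13.4))
(318, 300, 0.03) (np.float64(22.9), np.float64(9.1))
(418, 300, 0.03) (np.float64(28.0), np.float64(-7.5))
(135, 620, 0.076) (np.float64(-45.6), np.float64(12.6))
(315, 620, 0.076) (np.float64(-37.1), np.float64(-15.3))
```

```bash
python3 -m crank '[[[0,0.004,0,0,-0.9,20,10],[0,0,0,0,0,8,10],[0,0,0,0,0,0,10],[0,0,0,0,0,0,10],[0,0,0,0,0,0,10]]]' 50
```

```text
time: 17.2
position: [0.484, 0.0092, 0.0466]
tool_rot: [[-0.964, 0.263, -0.047], [0.262, 0.965, 0.013], [0.049, 0.0, -0.999]]
force: [0.3, 0.4, -1.0]
finger_gap: 0.267
```

```bash
python3 -m crank '[[[0,0,0,-8,0,1.5,10],[0,0,0,-8,0,0,10],[0,0,0,-8,0,0,10],[0,0,0,-8,0,0,10],[0,0,0,0,0,0,10],[0,0,0,0,0,0,10]]]' 50
```

```text
time: 17.8
position: [0.5142, 0.0007, 0.0427]
tool_rot: [[-0.964, 0.263, -0.049], [0.263, 0.965, 0.013], [0.05, 0.0, -0.999]]
force: [0.3, -0.1, -1.5]
finger_gap: 0.267
```

```bash
python3 -m crank '[[[0,0,0,-8,0,0,10],[0,0,0,-8,0,0,10],[0,0,0,-6,0,0,10],[0,0,0,0,0,0,10],[0,0,0,0,0,0,10]]]' 50; python3 - <<'E'
from h import *
for n in("scene","top"):
    p,d=manip.grab_frame(n); np.savez(f"pics/{n}6.npz",p=p,d=d)
a=np.load('pics/scene6.npz')['p'];b=np.load('pics/top6.npz')['p']
crop(a,180,170,290,280,5,'pics/j1.png');crop(b,175,130,255,230,6,'pics/j2.png')
E
```

```text
time: 18.3
position: [0.5354, -0.0051, 0.0416]
tool_rot: [[-0.964, 0.263, -0.049], [0.263, 0.965, 0.013], [0.05, 0.0, -0.999]]
force: [0.1, 0.4, -1.4]
finger_gap: 0.265
```

View pics/j1.png

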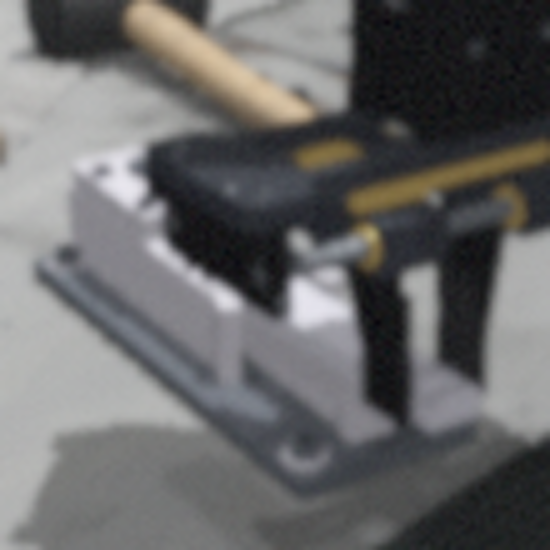

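View pics/j2.png

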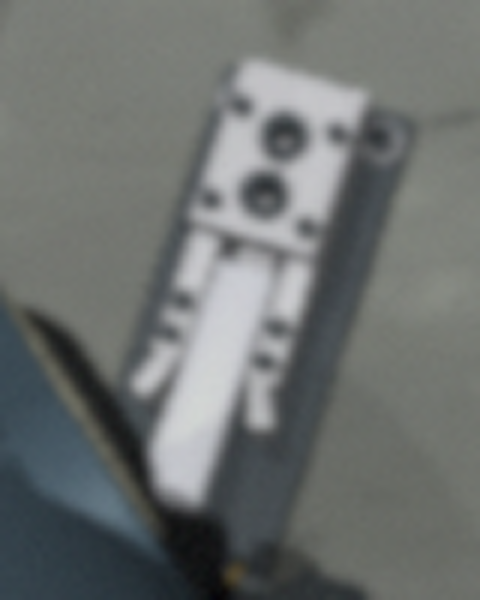

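```bash
python3 -m crank '[[[0,0,0,-7,0,0,10],[0,0,0,-7,0,0,10],[0,0,0,-7,0,0,10],[0,0,0,-7,0,0,10],[0,0,0,-7,0,0,10],[0,0,0,-7,0,-0.4,10],[0,0,0,0,0,0,10]]]' 50
```

```text
time: 19.1
position: [0.5771, -0.0165, 0.04]
tool_rot: [[-0.963, 0.264, -0.047], [0.263, 0.965, 0.013], [0.049, 0.0, -0.999]]
force: [-0.0, -0.0, -1.4]
finger_gap: 0.265
```

```bash
python3 -m crank '[[[0,0,0,-5,0,0,10],[0,0,0,-5,0,0,10],[0,0,0,-3,0,0,10],[0,0,0,0,0,0,10]]]' 50;python3 -m crank '[[[0,0,0,-1.5,0,0,10],[0,0,0,-1.5,0,0,10],[0,0,0,0,0,0,10]]]' 50;python3 -m crank '[[[0,0,0,-1.5,0,0,10],[0,0,0,0,0,0,10]]]' 50
```

```text
time: 19.5
position: [0.589, -0.0197, 0.0394]
tool_rot: [[-0.964, 0.263, -0.048], [0.263, 0.965, 0.013], [0.049, 0.0, -0.999]]
force: [-0.2, 0.2, -1.6]
finger_gap: 0.272
time: 19.8
position: [0.5915, -0.0204, 0.0393]
tool_rot: [[-0.964, 0.263, -0.048], [0.262, 0.965, 0.013], [0.05, 0.0, -0.999]]
force: [-0.8, -0.0, -1.6]
finger_gap: 0.271
time: 20.0
position: [0.593, -0.0208, 0.0392]
tool_rot: [[-0.964, 0.263, -0.048], [0.263, 0.965, 0.013], [0.05, 0.0, -0.999]]
force: [0.3, 0.2, -0.5]
finger_gap: 0.266
```

```bash
for i in 1; do python3 -m crank '[[[0,0,0,-1.5,0,0,10],[0,0,0,0,0,0,10]]]' 50; python3 -m crank '[[[0,0,0,-1.2,0,0,10],[0,0,0,0,0,0,10]]]' 50; python3 -m crank '[[[0,0,0,-1,0,0,10],[0,0,0,0,0,0,10]]]' 50; done
```

```text
time: 20.2
position: [0.5945, -0.0212, 0.0391]
tool_rot: [[-0.964, 0.263, -0.048], [0.263, 0.965, 0.013], [0.05, 0.0, -0.999]]
force: [-0.1, -0.1, -0.4]
finger_gap: 0.273
time: 20.4
position: [0.5956, -0.0215, 0.039]
tool_rot: [[-0.964, 0.263, -0.048], [0.263, 0.965, 0.013], [0.05, 0.0, -0.999]]
force: [-0.2, 0.5, -0.8]
finger_gap: 0.273
time: 20.6
position: [0.5965, -0.0218, 0.039]
tool_rot: [[-0.964, 0.263, -0.048], [0.263, 0.965, 0.013], [0.05, -0.0, -0.999]]
force: [-0.1, 0.2, -1.2]
finger_gap: 0.268
```

```bash
python3 -m crank '[[[0,0,0,-1,0,0,10],[0,0,0,0,0,0,10]]]' 50; python3 -m crank '[[[0,0,0,-1,0,0,10],[0,0,0,0,0,0,10]]]' 50
```

```text
time: 20.8
position: [0.5975, -0.022, 0.039]
tool_rot: [[-0.964, 0.263, -0.048], [0.263, 0.965, 0.013], [0.05, -0.0, -0.999]]
force: [-0.4, -0.7, 0.0]
finger_gap: 0.271
time: 21.0
position: [0.5984, -0.0223, 0.0389]
tool_rot: [[-0.964, 0.263, -0.048], [0.263, 0.965, 0.013], [0.05, 0.0, -0.999]]
force: [0.2, -0.1, -0.1]
finger_gap: 0.267
```

```bash
python3 - <<'E'
from h import *
a,_=manip.grab_frame('scene');b,_=manip.grab_frame('top')
crop(a,180,170,290,280,5,'pics/k1.png');crop(b,175,130,255,230,6,'pics/k2.png')
E
```

```text
(no output)
```

View pics/k1.png

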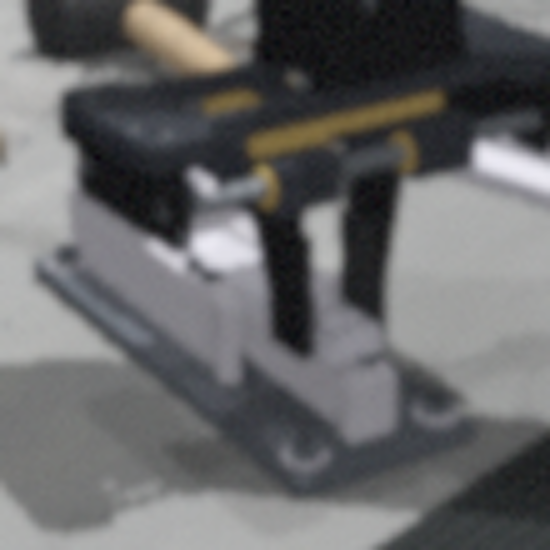

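```bash
python3 -m crank '[[[0,0,0,-1,0,0,10],[0,0,0,0,0,0,10]]]' 50; python3 -m crank '[[[0,0,0,-1,0,0,10],[0,0,0,0,0,0,10]]]' 50
```

```text
time: 21.3
position: [0.599, -0.0225, 0.0387]
tool_rot: [[-0.964, 0.263, -0.049], [0.263, 0.965, 0.013], [0.051, -0.0, -0.999]]
force: [-0.7, 0.3, -0.5]
finger_gap: 0.269
time: 21.5
position: [0.599, -0.0224, 0.0384]
tool_rot: [[-0.964, 0.262, -0.051], [0.262, 0.965, 0.013], [0.052, -0.0, -0.999]]
force: [-3.6, 0.7, -0.4]
finger_gap: 0.267
```

```bash
python3 -m crank '[[[0,0,0,-1,0,0,10],[0,0,0,0,0,0,10]]]' 50
```

```text
time: 21.7
position: [0.5991, -0.0224, 0.0381]
tool_rot: [[-0.964, 0.262, -0.053], [0.262, 0.965, 0.013], [0.054, -0.001, -0.999]]
force: [-5.6, 1.4, 1.0]
finger_gap: 0.271
```

```bash
python3 -m crank '[[[0,0,0,1.5,0,0,10],[0,-0.012,0,0,0,1.9,10],[0,-0.013,0,0,0,2,10],[0,-0.013,0,0,0,2,10],[0,0,0,0,0,0,10],[0,0,0,0,0,0,10]]]' 50
```

```text
time: 22.3
position: [0.5991, -0.0225, 0.0329]
tool_rot: [[-0.965, 0.263, -0.012], [0.263, 0.965, 0.003], [0.013, -0.0, -1.0]]
force: [-4.3, 1.5, -0.6]
finger_gap: 0.271
```

```bash
python3 -m crank '[[[0,-0.006,0,0.5,0,0.8,10],[0,-0.006,0,0,0,0.8,10],[0,0,0,0,0,0,10],[0,0,0,0,0,0,10]]]' 50
```

```text
time: 22.7
position: [0.5992, -0.0225, 0.0314]
tool_rot: [[-0.965, 0.263, 0.0], [0.263, 0.965, -0.0], [-0.0, 0.0, -1.0]]
force: [-3.3, 1.5, -0.4]
finger_gap: 0.27
```

```bash
python3 -m crank '[[[0,0,0,0,0,0.5,10],[0,0,0,0,0,0,10]]]' 50
```

```text
time: 22.9
position: [0.5992, -0.0225, 0.031]
tool_rot: [[-0.965, 0.263, 0.0], [0.263, 0.965, -0.0], [-0.0, -0.0, -1.0]]
force: [-3.7, 1.6, 1.4]
finger_gap: 0.263
```

```bash
python3 -m crank '[[[0,0,0,0,0,0.4,10],[0,0,0,0,0,0,10]]]' 50; python3 -m crank '[[[0,0,0,0,0,0,30],[0,0,0,0,0,0,40],[0,0,0,0,0,0,60],[0,0,0,0,0,0,60],[0,0,0,0,0,0,60]]]' 10
```

```text
time: 23.1
position: [0.5992, -0.0224, 0.0309]
tool_rot: [[-0.965, 0.263, 0.0], [0.263, 0.965, -0.0], [-0.0, -0.0, -1.0]]
force: [-5.4, 0.7, 3.3]
finger_gap: 0.266
time: 23.6
position: [0.5993, -0.0226, 0.0304]
tool_rot: [[-0.965, 0.263, 0.001], [0.263, 0.965, -0.0], [-0.001, 0.0, -1.0]]
force: [-0.5, 0.7, 0.1]
finger_gap: 0.56
```

```bash
python3 -m crank '[[[0,0,0,0,0,-20,60],[0,0,0,0,0,-50,60],[0,0,0,0,0,-50,60],[0,0,0,35,0,-30,60],[0,0,0,45,0,0,60],[0,0,0,45,0,0,60],[0,0,0,0,-40,0,60],[0,0,0,0,-45,0,60],[0,0,0,0,-45,0,60],[0,0,0,0,-45,0,60]]]' 10
python3 - <<'E'
from h import *
a,_=manip.grab_frame('scene');b,_=manip.grab_frame('top')
np.savez('pics/fin.npz',a=a,b=b)
crop(a,180,170,290,280,5,'pics/l1.png');crop(b,170,130,260,245,5,'pics/l2.png');cv2.imwrite('pics/l3.png',b[:,:,::-1])
E
```

```text
time: 24.6
position: [0.4318, -0.16, 0.1808]
tool_rot: [[-0.965, 0.262, 0.001], [0.262, 0.965, -0.001], [-0.001, -0.001, -1.0]]
force: [1.2, -0.9, -0.6]
finger_gap: 0.6
```

View pics/l1.png

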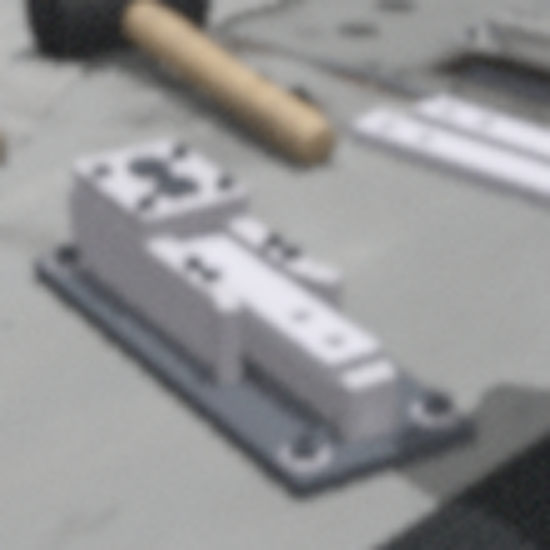

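View pics/l2.png

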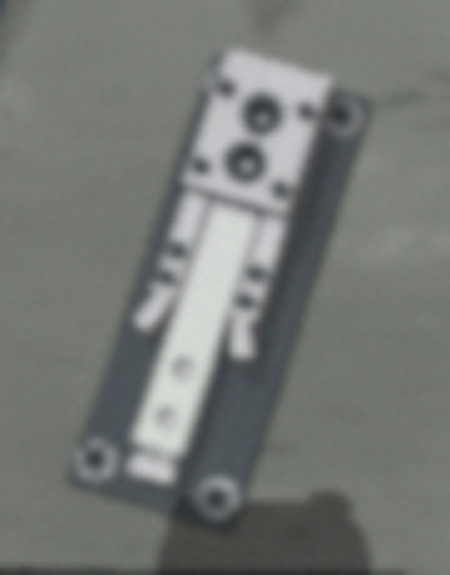

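View pics/l3.png

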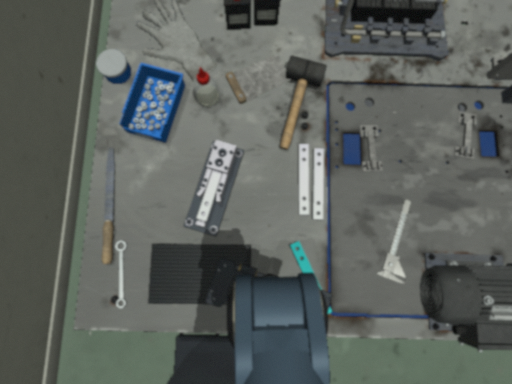

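The bar lies flat behind the lip. In the top crop the holes are at (183,368) and (166,415), and the bar's end line matches the starting picture. The finished bars are still at (304,180) and (318,183), and the gripper is clear of everything.

```bash
python3 -m crank '[[[0,0,0,0,0,0,60],[0,0,0,0,0,0,60],[0,0,0,0,0,0,60]]]' 10; python3 -c "
from bench import manip;print(manip.sign_off())"
```

```text
time: 25.0
position: [0.433, -0.1568, 0.1806]
tool_rot: [[-0.966, 0.26, 0.001], [0.26, 0.966, 0.0], [-0.001, 0.0, -1.0]]
force: [0.0, 0.4, -0.1]
finger_gap: 0.596
the job is handed in; nothing more can be done
None
```

The bar is loaded again turned end for end, and the job was handed in at 25.0 s with the gripper clear of everything.

- **Unloading:** I gripped the bar between the rail mouth and the lip and tilted its free end about 2.75° over the lip. I then drew it out endwise with under 2 N on the tool.
- **Changing grip:** I laid the bar flat on the mat and gripped it again at the drilled end.
- **Loading:** I slid the plain end under the drill plate until it met the stop. The tool stalled at the same place it had started the unloading from, with about 6 N of push. I then lowered the drilled end until the bed pushed back about 3 N, and let go.

**Last checks:**
- Both cameras show the two holes at the lip end and the bar flat behind the lip, with its end line where it was at the start.
- The two finished bars are where they were in the first picture. The turquoise look-alike was not approached, though the arm partly hid it in the last picture.
- The two cameras disagreed by 3 to 5 mm on positions early on. I averaged them and let the fingers centre on the bar, and no later check showed a problem from it.
- On the mat, the top view of the plain end was blocked by the arm, so I placed that end from the scene camera only.

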